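# Clear the bay and dock the well plate

## Robot

A 7-joint arm with a two-finger parallel gripper is mounted at the origin on a cart in front of the work surface, level with it; the furniture and walls round the work are solid. World frame = base frame: x ahead of the robot, y to its left, z up, the work surface at z = 0. Lengths are in m, angles in rad, forces in N, time in s.
With the tool pointing down it reaches from about 0.4 to 0.85 m from the base axis. Payload 4.5 kg.
Tool frame: the origin (TCP) lies at the very end of the fingers, on their centre line; the grasp point (between the pads) lies 19 mm behind it (robot.grasp_offset is the distance from the TCP to the grasp point, in m); z points along the fingers, y is the line along which they close (so a half turn about z gives the same grasp; the last joint's range is limited). The gripper opens to 85 mm and grips with 20 to 120 N. Pads are 22 mm wide; open, the fingers measure 114 mm over their backs; the gripper's body (76 mm by 85 mm) begins 54 mm behind the grasp point. The pads swing forward as they close: fully open they stand 13 mm farther back than shut.
Start: joints at [-1.155, 0.689, -0.195, 1.565, 0.157, 0.902, -0.215], TCP at [0.233, 0.58, 0.231] pointing down, gripper open.
Joint ranges: [-3.01, 3.01], [-0.46, 2.08], [-1.47, 1.51], [0.13, 2.56], [-1, 4.14], [0.04, 2.09], [-2.66, 2.66]. Speed limits (rad/s): [2.57, 2.57, 3.14, 3.14, 3.14, 3.14, 3.14].

## Interface

Orientations are given as a rotation vector (axis times angle).
In Python, from workcell import robot, capture, calibration, order gives the robot as it stands.
- The arm moves only by the shell command python3 -m inch 'ROWS' [OPENING]. ROWS is rows parted by semicolons, their numbers by spaces, 1 to 5 of them, each of 6 numbers: dx, dy, dz in m, then a rotation vector rx, ry, rz in rad; each row is the pose to reach, as a shift and turn from the pose commanded when the command began, along the tool's axes at that moment; what a row does not reach only later rows make up. A row lasts 1/10 s, in which the tool goes at most 0.05 m and 0.15 rad, less where a joint would pass 70% of its speed; a pose out of reach is approached as far as the arm can. OPENING is the opening from 0.0 (shut) to 1.0 (fully open), set as the command begins (- or left out keeps the last). The fingers move at their own pace and stop on an object; the grip force is fixed at half the most. Time passes only in rows, so rows that do not move let the fingers close. It prints the time, the measured TCP pose, the force, the opening and the grip force at its end.
- robot.get_obs(): the state, without advancing time (a new reading comes with each control period).
- capture(name): name is "scene" or "top"; returns (picture, depth): 384x512x3 uint8, red, green, blue; 384x512 float32, m along the optical axis (not along the pixel's ray), 0 where there is no reading.
- calibration(name): a dict with "camera_matrix" (3x3 intrinsics, pixels), "R" (3x3) and "t" (3): a world point X has camera coordinates R X + t. Camera axes: x right, y down, z forward; pixel columns grow to the right and rows downward; lengths in m; the calibration is good to about 2 mm. A picture is of the moment at which its call begins. calibration takes no time and is no camera call.
- order.close_job(): hands the job in; it is judged then, once.
The state is a dict: "clock": time; "joint_pos": joint angles; "joint_vel": joint speeds; "joint_torque": joint torques, N m; "tcp_pos": TCP position; "tool_rot": TCP orientation; "ft_force": force on the tool from outside, world axes, zero at the start; "moment": the same for the moment, N m; "finger_gap": opening from 0.0 (shut) to 1.0 (fully open); "grasp_force": force on a finger pad.
Only numpy, scipy, OpenCV 4.12 (cv2) and the standard library are available. Lean on these libraries where they do the work, as an engineer would, in place of code of your own. Each camera call takes 0.05 s, during which the arm holds its last target. There are 200 camera calls.

## Task

The green slide box is in the way of the plate bay: slide it across the bench so that it lies wholly inside the yellow tape outline, lined up with it. Next slide the clear six-well plate onto the bay's black mat until it sits flush against both aluminium stops, and then swing the blue retaining arm fully shut along the plate's free end. Slide the box and the plate flat on the bench without lifting or tipping them, and leave the flask, the case, the bottle and the round dish where they stand.

Things in the scene. Friction and masses are not known exactly. Their poses are not given: they have to be found in the camera images.
- slide_box: Closed dark green slide box, 92 (its x) x 165 (its y) x 37 mm high, about 0.25 kg; slides on the bench; too wide to grasp (solid from x = -44 to +41 mm, y = -82 to +82 mm; clasp and hinge trim stand out beyond). Origin: centre of its underside. It starts across the front of the plate bay, its long axis roughly along the bay's y.
- tape_outline: Rectangle of flat yellow tape stuck on the bench, at the robot's right. Inside 122 (its x) x 195 mm (its y), tape 12 mm wide and no thicker than paper, no obstacle: 15 mm of room all round the box. Origin: its centre on the bench. The box's y axis must lie along the outline's y axis (either way round).
- well_plate: Clear six-well plate with lid, 85 (its x) x 128 (its y) x 21 mm high, about 0.07 kg; too wide to grasp, it slides on the bench. Origin: centre of its underside. It starts at the robot's left, near the front edge of the bench.
- plate_bay: Plate bay fixed on the bench; place and yaw vary. Origin: on the bench at the centre of the docked plate: the plate is home when its origin and axes coincide with the bay's (y axes either way round). A paper-thin black mat (no obstacle) marks the spot. Stops stand at the back (+x) and right (-y); open at the front (-x), at the +y end and along the front half of the -y end.
- back_stop (a point): Centre of the back stop's face, on its top edge: an aluminium bar 14 mm high, 12 mm thick, its face at bay x = +43.5 mm, running from bay y = -64 to +58 mm.
- side_stop (a point): Centre of the side stop's face, on its top edge: an aluminium bar 14 mm high, 12 mm thick, its face at bay y = -64.5 mm, running from bay x = +1.5 to +43.5 mm only.
- retainer (a joint): Angle of the blue retaining arm: 0 = shut, along the plate's +y end, pointing to the bay's -x with 2 mm to the docked plate; grows as it opens: 1.57 points to the bay's +y, 2.25 (end stop) points back and outwards. Starts wide open. Turns about an upright axis with light friction (about 0.6 N at the post) and stays where it is left.
- retainer_hinge (a point): Upright hinge axis of the retaining arm, on the bay at bay x = +56, y = +72.5 mm; 11 mm above the bench.
- retainer_post (a point): Top centre of the round red post on the retaining arm, 60 mm above the bench, 90 mm from the hinge axis; the post is 12 mm in diameter and stands upright from the blue arm (arm 12 mm wide, its top 16 mm above the bench); it may be pinched or pushed.
- culture_flask: Clear culture flask with blue cap lying flat, 108 x 52 x 25 mm, bystander right of the bay. Origin: centre of its underside.
- objective_case: Round objective case, black below and clear above, 42 mm in diameter, 64 mm high, bystander behind the bay. Origin: centre of its underside.
- wash_bottle: White and teal bottle, 67 mm in diameter, 203 mm high, bystander at the back right. Origin: centre of its underside.
- culture_dish: Round covered culture dish, 60 mm in diameter, 14 mm high, bystander at the far left. Origin: centre of its underside.

How it is judged:
By the outcome, as a careful person would: the job done as asked, in the order asked, and still so for the second after the job is handed in, with the robot touching nothing.
It also fails if it takes over 72 s, if anything falls off the work surface, if the arm or the gripper's body presses on something with over 40 N, if the wrist force passes 120 N, or if a joint passes its speed limit or range.

## Working session

There is one attempt and no reset: what is moved stays moved. The work goes in short steps, Python scripts to look and compute and a shell command to move; the robot and the scene stay as the last step left them, time stands still between calls to the robot, and variables do not carry over. Pictures are saved under pics/ and viewed, at most 10 in all, crops included, and the job is handed in when it is done.

```bash
ls; mkdir -p pics
python3 - <<'E'
from workcell import robot,capture,calibration
import cv2,numpy as np
for n in("scene","top"):
    p,d=capture(n); cv2.imwrite(f"pics/{n}0.png",p[:,:,::-1]); np.savez(f"{n}0.npz",p=p,d=d)
    c=calibration(n); print(n,c["camera_matrix"].tolist(),np.round(c["R"],4).tolist(),c["t"])
o=robot.get_obs();print(o["clock"],o["tcp_pos"],o["tool_rot"],o["ft_force"])
E
```

```text
pics
scene [[457.90150960414155, 0.0, 248.73334338013038], [0.0, 457.90150960414155, 192.93529818941946], [0.0, 0.0, 1.0]] [[0.581, -0.8138, 0.0113], [-0.5981, -0.4363, -0.6722], [0.552, 0.3838, -0.7403]] [-0.35393453  0.3531927   1.10531648]
top [[396.3117531315071, 0.0, 256.217457337785], [0.0, 396.3117531315071, 190.21550958625772], [0.0, 0.0, 1.0]] [[-0.0213, -0.9996, -0.0169], [-0.9914, 0.0232, -0.1285], [0.1288, 0.014, -0.9916]] [-0.00900486  0.55196984  1.35640448]
0.1 [0.23268446 0.57942154 0.2305442 ] [-5.95945009e-01 -3.08433390e+00  2.66861423e-03] [ 0.22130047  0.46245757 -0.89103959]
```

View pics/top0.png

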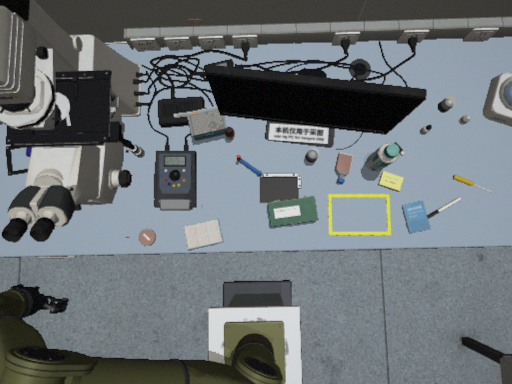

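View pics/scene0.png

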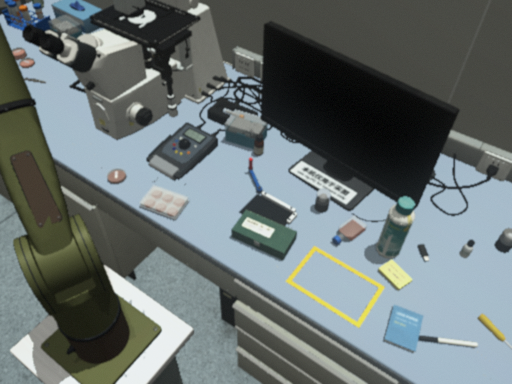

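The top view shows the box at about (292,212), the tape at (360,214), the plate at (204,234), the mat at (280,189), the blue arm at (250,167) with its red post at (239,158), the flask at (343,167) and the dish at (147,237). The scene view shows the same things at higher resolution.

```bash
cat > h.py <<'E'
import numpy as np,cv2
from workcell import robot,capture,calibration
def ray(n,uv,z):
    c=calibration(n);K,R,t=c["camera_matrix"],c["R"],c["t"]
    uv=np.atleast_2d(np.asarray(uv,float)); o=-R.T@t
    d=np.c_[uv,np.ones(len(uv))]@np.linalg.inv(K).T@R
    return o+d*((z-o[2])/d[:,2])[:,None]
def proj(n,X):
    c=calibration(n);x=np.atleast_2d(X)@c["R"].T+c["t"];x=x@c["camera_matrix"].T
    return x[:,:2]/x[:,2:]
def cloud(n,d):
    c=calibration(n);K,R,t=c["camera_matrix"],c["R"],c["t"]
    v,u=np.mgrid[:384,:512]; x=np.stack([(u-K[0,2])/K[0,0]*d,(v-K[1,2])/K[1,1]*d,d],-1)
    return (x-t)@R
def ortho(n,p,z,x0,x1,y0,y1,s):  # rectified view of plane z: rows=-x, cols=-y, s px per m
    W,H=int((y1-y0)*s),int((x1-x0)*s)
    i,j=np.mgrid[:H,:W]; X=np.stack([x1-(i+.5)/s,y1-(j+.5)/s,0*i+z],-1).reshape(-1,3)
    uv=proj(n,X).astype(np.float32).reshape(H,W,2)
    return cv2.remap(p,uv[...,0],uv[...,1],cv2.INTER_CUBIC)
E
python3 - <<'E'
from h import *
for n in("scene","top"):
    f=np.load(n+"0.npz");p,d=f["p"],f["d"]
    im=ortho(n,p,0.,.38,.78,-.36,.36,1100);cv2.imwrite(f"pics/o_{n}.png",im[:,:,::-1])
    P=cloud(n,d);hsv=cv2.cvtColor(p,cv2.COLOR_RGB2HSV)
    m=cv2.inRange(hsv,(22,150,140),(34,255,255)); 
    cn=max(cv2.findContours(m,cv2.RETR_EXTERNAL,cv2.CHAIN_APPROX_NONE)[0],key=cv2.contourArea)
    X=ray(n,cn[:,0],0)[:,:2]; r=cv2.minAreaRect(X.astype(np.float32)*1000);print(n,"tape",r)
    for nm,uv in dict(box=(292,212),plate=(204,234),flask=(343,165),case=(311,157),bench=(265,225)).items():
        if n=="top": print(nm,P[uv[1],uv[0]].round(3))
E
```

```text
scene tape ((465.92230224609375, -382.06414794921875), (214.7696075439453, 140.45050048828125), 88.70964813232422)
top tape ((462.8526916503906, -383.9883728027344), (215.25555419921875, 142.55331420898438), 88.76365661621094)
box [ 0.472 -0.144  0.037]
plate [0.403 0.166 0.018]
flask [ 0.636 -0.332  0.025]
case [ 0.66  -0.214  0.062]
bench [ 0.431 -0.049  0.   ]
```

View pics/o_scene.png

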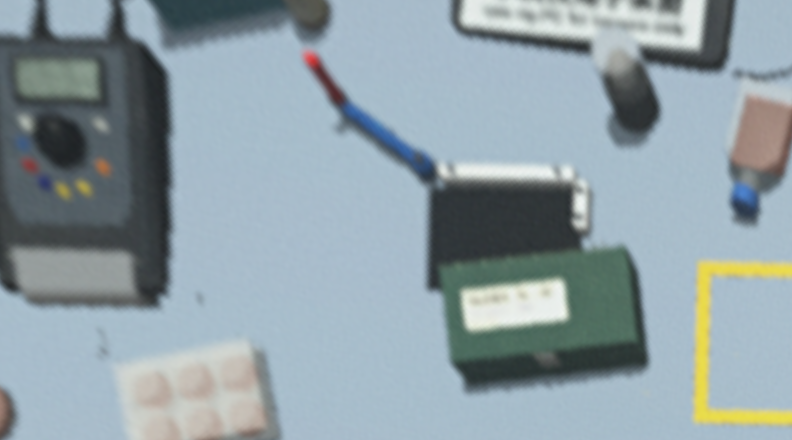

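View pics/o_top.png

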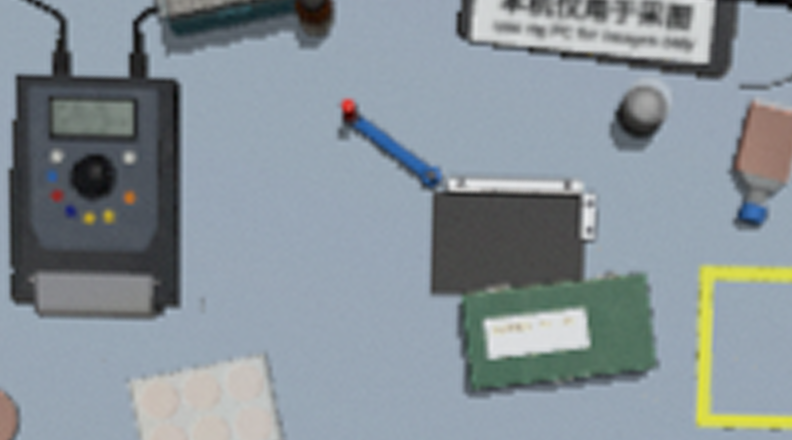

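```bash
cat >> h.py <<'E'
def rect(P,m):
    X=P[m][:,:2]; 
    lab=m.astype(np.uint8); k,l,s,c=cv2.connectedComponentsWithStats(lab)
    i=1+np.argmax(s[1:,4]); X=P[l==i][:,:2]
    return cv2.minAreaRect((X*1000).astype(np.float32)),len(X),np.median(P[l==i][:,2])
def region(P,z0,z1,x0,x1,y0,y1):
    return (P[...,2]>z0)&(P[...,2]<z1)&(P[...,0]>x0)&(P[...,0]<x1)&(P[...,1]>y0)&(P[...,1]<y1)
from scipy.spatial.transform import Rotation as Ro
def go(x,y,z,yaw,tilt=0.,p0=None,r0=None):
    """target: tool y axis at world angle yaw (from +y, ccw), pointing down, tilt>0 = tip leans toward -toolx'..; prints tool shift"""
    o=robot.get_obs();R0=Ro.from_rotvec(o["tool_rot"]);p=o["tcp_pos"]
    T=Ro.from_rotvec([0,0,yaw])*Ro.from_rotvec([0,np.pi,0])*Ro.from_rotvec([0,tilt,0])
    D=R0.inv()*T
    print("row",np.r_[R0.inv().apply(np.array([x,y,z])-p),D.as_rotvec()].round(4))
def pose():
    o=robot.get_obs();M=Ro.from_rotvec(o["tool_rot"]).as_matrix()
    print("t",o["clock"],"tcp",o["tcp_pos"].round(4),"yaw",round(float(np.arctan2(-M[0,1],M[1,1])),4),"toolz",M[:,2].round(3),"f",np.round(o["ft_force"],1),"gap",round(float(o["finger_gap"]),3),"q7",round(float(o["joint_pos"][6]),2))
E
cat > meas.py <<'E'
from h import *
import sys
S={}
for n in("top","scene"):
    p,d=capture(n);S[n]=p;P=cloud(n,d);hsv=cv2.cvtColor(p,cv2.COLOR_RGB2HSV)
    print(n)
    for nm,a in dict(box=(.028,.045,.36,.6,-.5,.0),plate=(.012,.026,.3,.62,-.19,.26),bar=(.009,.019,.54,.64,-.2,-.035)).items():
        m=region(P,*a)
        if nm=="box": m&=(hsv[...,0]>45)&(hsv[...,0]<90)|(hsv[...,1]<60)
        if nm=="bar": m&=(hsv[...,2]>150)&(hsv[...,1]<50)
        if m.sum()>5:
            r,k,z=rect(P,m); print(nm,np.round(r[0],1),np.round(r[1],1),round(r[2],1),k,z.round(4))
    g=cv2.inRange(hsv,(0,150,120),(8,255,255))|cv2.inRange(hsv,(172,150,120),(180,255,255))
    k,l,s,c=cv2.connectedComponentsWithStats(g)
    for i in range(1,k):
        X=ray(n,c[i],.055)[0]
        if s[i,4]>3 and .4<X[0]<.75 and -.12<X[1]<.12: print("red",s[i,4],c[i].round(1),X.round(3))
    np.savez("last_"+n,p=p,d=d)
E
python3 meas.py
python3 - <<'E'
from h import *
for n in("top","scene"):
    f=np.load(f"last_{n}.npz");p,d=f["p"],f["d"];hsv=cv2.cvtColor(p,cv2.COLOR_RGB2HSV)
    # aluminium bars & mat on ortho
    im=ortho(n,p,.014,.5,.66,-.2,.0,2000);g=cv2.cvtColor(im,cv2.COLOR_RGB2HSV)
    m=cv2.inRange(g,(0,0,205),(180,40,255));cn=max(cv2.findContours(m,0,1)[0],key=cv2.contourArea)
    c=cn[:,0].astype(float);X=np.c_[.66-(c[:,1]+.5)/2000,0-(c[:,0]+.5)/2000]*1000
    print(n,"bars",np.round(cv2.minAreaRect(X.astype(np.float32))[0],1),np.round(cv2.minAreaRect(X.astype(np.float32))[1],1),cv2.minAreaRect(X.astype(np.float32))[2])
    im=ortho(n,p,.0,.48,.66,-.2,.0,2000);g=cv2.cvtColor(im,cv2.COLOR_RGB2HSV)
    m=cv2.inRange(g,(0,0,0),(180,80,85))
    # left edge and back edge of mat
    ys,xs=[],[]
    for X in np.arange(.53,.575,.005):
        r=np.where(m[int((.66-X)*2000)])[0]; ys.append((X,-r.min()/2000 if len(r) else 0))
    for Y in np.arange(-.16,-.04,.015):
        r=np.where(m[:,int(-Y*2000)])[0]; xs.append((Y,.66-r.min()/2000 if len(r) else 0))
    print("left",np.round(np.array(ys)*1000).tolist());print("back",np.round(np.array(xs)*1000).tolist())
    b=cv2.inRange(hsv,(103,130,60),(120,255,255));k,l,s,cc=cv2.connectedComponentsWithStats(b)
    for i in range(1,k):
        X=ray(n,cc[i],.016)[0]
        if s[i,4]>10 and .5<X[0]<.75 and -.12<X[1]<.15:
            v,u=np.where(l==i);q=ray(n,np.c_[u,v],.016)[:,:2];print("blue",s[i,4],X.round(3),np.round(cv2.minAreaRect((q*1000).astype(np.float32))[0]),cv2.minAreaRect((q*1000).astype(np.float32))[1:])
E
```

```text
top
box [ 474.7 -146.5] [ 87.3 165.3] 6.1 1151 0.0373
plate [403.3 170.3] [ 83.4 125.9] 11.1 827 0.0203
bar [ 603.7 -119.6] [136.4  44.3] 70.4 110 0.0139
red 8 [237.9 156.1] [0.671 0.04  0.055]
scene
box [ 478.5 -143.2] [ 90.9 167.8] 5.9 1537 0.0388
plate [408.3 173.6] [ 86.  128.2] 11.4 889 0.0221
bar [ 607.7 -116.8] [143.   45.5] 70.0 170 0.0154
red 4 [250.5 159.5] [0.676 0.041 0.055]
top bars [ 609.5 -107.2] [86.   7.5] 90.0
left [[530.0, -33.0], [535.0, -34.0], [540.0, -34.0], [545.0, -34.0], [550.0, -34.0], [555.0, -34.0], [560.0, -34.0], [565.0, -34.0], [570.0, -34.0]]
back [[-160.0, 602.0], [-145.0, 603.0], [-130.0, 604.0], [-115.0, 604.0], [-100.0, 604.0], [-85.0, 604.0], [-70.0, 604.0], [-55.0, 604.0]]
blue 73 [ 0.639 -0.002  0.016] [638.  -1.] ((88.31752014160156, 14.995765686035156), 55.35071563720703)
scene bars [ 615.6 -105.3] [88.2 15. ] 88.66777801513672
left [[530.0, -31.0], [535.0, -31.0], [540.0, -32.0], [545.0, -32.0], [550.0, -32.0], [555.0, -32.0], [560.0, -32.0], [565.0, -32.0], [570.0, -32.0]]
back [[-160.0, 585.0], [-145.0, 610.0], [-130.0, 611.0], [-115.0, 612.0], [-100.0, 612.0], [-85.0, 612.0], [-70.0, 612.0], [-55.0, 613.0]]
blue 56 [ 0.642 -0.     0.016] [641.  -0.] ((91.60017395019531, 9.238954544067383), 51.76277542114258)
```

Everything agrees with the stated sizes and heights: box yaw is +6°, plate +11°, tape and bay about -1.2°. I'll move to the box's +y end now.

```bash
python3 -c "
from h import *
go(.464,-.028,.12,-1.465)"
```

```text
row [-4.4100e-01 -4.7760e-01  1.1130e-01 -1.0000e-03  7.0000e-04  1.0832e+00]
```

```bash
R='-0.441 -0.478 0.08 0 0 1.083'; python3 -m inch '-0.441 -0.478 0.08 0 0 1.083;-0.441 -0.478 0.08 0 0 1.083;-0.441 -0.478 0.08 0 0 1.083;-0.441 -0.478 0.08 0 0 1.083;-0.441 -0.478 0.08 0 0 1.083' 0.6; python3 -c "
from h import *
pose();go(.464,-.028,.12,-1.465)"
```

```text
clock: 0.7
tcp_pos: [0.3215, 0.3463, 0.2008]
tool_rot: [1.692, 2.647, 0.001]
ft_force: [0.5, -0.0, -0.4]
finger_gap: 0.604
grasp_force: 0.0
t 0.7 tcp [0.3215 0.3463 0.2008] yaw -1.1377 toolz [ 0.001  0.    -1.   ] f [ 0.5 -0.  -0.4] gap 0.604 q7 -0.5
row [-3.996e-01 -2.780e-02  8.070e-02  7.000e-04 -2.000e-04  3.273e-01]
```

```bash
python3 -m inch '-0.4 -0.028 0.08 0 0 0.327;-0.4 -0.028 0.08 0 0 0.327;-0.4 -0.028 0.08 0 0 0.327;-0.4 -0.028 0.08 0 0 0.327;-0.4 -0.028 0.08 0 0 0.327'; python3 -c "
from h import *
pose();go(.464,-.026,.12,-1.465)"
```

```text
clock: 1.2
tcp_pos: [0.4102, 0.118, 0.1516]
tool_rot: [2.093, 2.343, 0.001]
ft_force: [0.7, -0.3, 1.0]
finger_gap: 0.601
grasp_force: 0.0
t 1.2 tcp [0.4102 0.118  0.1516] yaw -1.4581 toolz [ 0.001  0.    -1.   ] f [ 0.7 -0.3  1. ] gap 0.601 q7 -0.28
row [-0.1491  0.0372  0.0315  0.0007 -0.0004  0.0069]
```

```bash
python3 -m inch '-0.149 0.037 0.032 0 0 0.007;-0.149 0.037 0.032 0 0 0.007;-0.149 0.037 0.032 0 0 0.007;-0.149 0.037 0.032 0 0 0.007'; python3 -m inch '0 0 0.05 0 0 0;0 0 0.09 0 0 0;0 0 0.11 0 0 0;0 0 0.112 0 0 0'; python3 -c "
from h import *
pose();go(.464,-.03,.008,-1.465)"
```

```text
clock: 1.6
tcp_pos: [0.4643, -0.032, 0.119]
tool_rot: [2.113, 2.32, -0.003]
ft_force: [-0.4, -0.5, 0.6]
finger_gap: 0.598
grasp_force: 0.0
clock: 2.0
tcp_pos: [0.4619, -0.0237, 0.0061]
tool_rot: [-2.096, -2.331, 0.008]
ft_force: [-0.1, -0.4, 0.7]
finger_gap: 0.6
grasp_force: 0.0
t 2.0 tcp [ 0.4619 -0.0237  0.0061] yaw -1.4648 toolz [-0.008  0.    -1.   ] f [-0.1 -0.4  0.7] gap 0.6 q7 -0.14
row [-0.0064  0.0014 -0.0019 -0.0082 -0.0011  0.0002]
```

```bash
python3 -m inch '-0.01 0 0 0 0 0;-0.018 0 0 0 0 0;-0.026 0 0 0 0 0;-0.036 0 0 0 0 0;-0.046 0 0 0 0 0'|grep -E 'tcp|ft_f'; python3 -m inch '-0.012 0 0 0 0 0.013;-0.024 0 0 0 0 0.026;-0.036 -0.001 0 0 0 0.039;-0.048 -0.001 0 0 0 0.052;-0.06 -0.002 0 0 0 0.065'|grep -E 'tcp|ft_f'; python3 meas.py|grep -E "box|top|scene"; python3 -c "
from h import *
pose()"
```

```text
tcp_pos: [0.4693, -0.0701, 0.0093]
ft_force: [-0.6, 4.5, 4.5]
tcp_pos: [0.4732, -0.1312, 0.0087]
ft_force: [0.3, 2.9, 2.8]
top
box [ 476.1 -286.4] [49.4 84.9] 87.7 279 0.0375
scene
box [ 476.7 -218.9] [ 90.7 182.9] 2.9 1688 0.0387
t 3.1 tcp [ 0.4727 -0.1338  0.0086] yaw -1.5359 toolz [-0.003 -0.002 -1.   ] f [-0.6  0.2 -0.4] gap 0.602 q7 -0.05
```

```bash
python3 -m inch '-0.012 -0.0005 0 0 0 0.015;-0.024 -0.001 0 0 0 0.03;-0.036 -0.002 0 0 0 0.045;-0.048 -0.003 0 0 0 0.058;-0.06 -0.004 0 0 0 0.058'|grep -E 'tcp|ft_f'; python3 -m inch '-0.012 0 0 0 0 0;-0.024 -0.0005 0 0 0 0;-0.036 -0.001 0 0 0 0;-0.048 -0.001 0 0 0 0;-0.06 -0.001 0 0 0 0'|grep -E 'tcp|ft_f'; python3 meas.py|grep -E "box|top|scene"; python3 -c "
from h import *
pose()"
```

```text
tcp_pos: [0.471, -0.1917, 0.0085]
ft_force: [0.3, 1.7, -0.7]
tcp_pos: [0.4693, -0.2512, 0.0086]
ft_force: [0.2, 1.1, -0.5]
top
box [ 500.8 -422.7] [18.6  7.5] 65.8 13 0.0379
scene
box [ 467.6 -340.3] [179.1  89.1] 88.3 1809 0.0387
t 4.2 tcp [ 0.4692 -0.2532  0.0088] yaw -1.5921 toolz [-0.002 -0.002 -1.   ] f [ 0.4  0.  -0.3] gap 0.596 q7 0.07
```

```bash
python3 -m inch '-0.012 0 0 0 0 0;-0.022 0 0 0 0 0;-0.03 0 0 0 0 0;-0.036 0 0 0 0 0'|grep -E 'tcp|ft_f';python3 -m inch '0 0 0 0 0 0;0.02 0 0 0 0 0;0.06 0 0 0 0 0;0.08 0 -0.05 0 0 0;0.08 0 -0.1 0 0 0'|grep -E 'tcp|ft_f';python3 -m inch '0.05 0 -0.02 0 0 0;0.1 0 -0.03 0 0 0;0.15 0 -0.03 0 0 0;0.2 0 -0.03 0 0 0;0.25 0 -0.03 0 0 0'|grep -E 'tcp|ft_f'; python3 meas.py
python3 - <<'E'
from h import *
pose()
for n in("scene","top"):
    p=np.load(f"last_{n}.npz")["p"];hsv=cv2.cvtColor(p,cv2.COLOR_RGB2HSV)
    m=cv2.inRange(hsv,(22,150,140),(34,255,255)); v,u=np.where(m)
    X=ray(n,np.c_[u,v],0);X=X[(X[:,0]<.55)&(X[:,0]>.35)&(X[:,1]<-.25)&(X[:,1]>-.51)]
    print(n,"tape",cv2.minAreaRect((X[:,:2]*1000).astype(np.float32)))
E
```

```text
tcp_pos: [0.4687, -0.2871, 0.0086]
ft_force: [-0.3, 3.2, 0.0]
tcp_pos: [0.4695, -0.2016, 0.1043]
ft_force: [0.7, -0.6, -0.0]
tcp_pos: [0.475, 0.0407, 0.1355]
ft_force: [1.2, 0.4, -0.3]
top
box [ 464.3 -383.9] [165.8  83.5] 89.2 1143 0.0375
plate [415.5 196.5] [49.7 80.9] 11.9 240 0.0203
bar [ 607.3 -109.3] [118.5   8.4] 88.5 91 0.0145
red 7 [237.7 156.1] [0.671 0.041 0.055]
scene
box [ 465.5 -380.9] [165.9  86. ] 89.6 1834 0.0387
plate [409.  174.4] [ 86.9 127.9] 11.7 876 0.0222
bar [ 608.2 -117.7] [141.3  48.8] 69.7 179 0.0151
red 4 [250.5 159.5] [0.676 0.041 0.055]
t 5.7 tcp [0.4756 0.0489 0.1355] yaw -1.5737 toolz [ 0.     0.006 -1.   ] f [-0.3  0.1 -0.6] gap 0.603 q7 -0.35
scene tape ((465.87603759765625, -382.5242614746094), (213.1146240234375, 138.828857421875), 88.49219512939453)
top tape ((462.88629150390625, -383.9891052246094), (215.2555694580078, 142.62030029296875), 88.76366424560547)
```

The box now lies inside the tape, about 2 mm off centre and about 1° off its line. I'll go to the plate's +y end next. The meter is at x>0.49, y>0.2, so I'll push the plate along its own axis first.

```bash
python3 -c "
from h import *
go(.388,.265,.13,-1.376)"
```

```text
row [ 0.2158 -0.0882  0.0067  0.001  -0.0061 -0.1977]
```

```bash
python3 -m inch '0.216 -0.088 0 0 0 -0.198;0.216 -0.088 0 0 0 -0.198;0.216 -0.088 0 0 0 -0.198;0.216 -0.088 0 0 0 -0.198;0.216 -0.088 0 0 0 -0.198'>/dev/null; python3 -m inch '0 0 0 0 0 0;0 0 0.05 0 0 0;0 0 0.09 0 0 0'|grep -E 'tcp|ft_f'; python3 -c "
from h import *
pose();go(.388,.265,.003,-1.376)"
```

```text
tcp_pos: [0.3919, 0.2565, 0.0449]
ft_force: [0.6, 0.4, 0.1]
t 6.5 tcp [0.3919 0.2565 0.0449] yaw -1.3907 toolz [ 0.001  0.002 -1.   ] f [0.6 0.4 0.1] gap 0.606 q7 -0.62
row [ 0.009  -0.0024  0.0419  0.0013 -0.0015 -0.0147]
```

```bash
python3 -m inch '0.009 -0.002 0.01 0 0 -0.015;0.009 -0.002 0.03 0 0 -0.015;0.009 -0.002 0.042 0 0 -0.015;0.009 -0.002 0.042 0 0 -0.015'|grep -E 'tcp|ft_f'; python3 -m inch '-0.01 0 0 0 0 0;-0.018 0 0 0 0 0;-0.026 0 0 0 0 0;-0.036 0 0 0 0 0;-0.046 0 0 0 0 0'|grep -E 'tcp|ft_f'; python3 -m inch '-0.012 0 0 0 0 0;-0.024 0 0 0 0 0;-0.036 0 0 0 0 0;-0.048 0 0 0 0 0;-0.06 0 0 0 0 0'|grep -E 'tcp|ft_f';python3 meas.py | grep -E "plate|top|scene"; python3 -c "
from h import *
pose()"
```

```text
tcp_pos: [0.3868, 0.2648, 0.003]
ft_force: [-0.6, 0.7, 0.7]
tcp_pos: [0.3976, 0.2285, 0.0063]
ft_force: [0.1, 2.8, 1.6]
tcp_pos: [0.4096, 0.1684, 0.0063]
ft_force: [-1.2, 0.7, -0.7]
top
plate [419.9  92. ] [ 82.7 124.4] 11.0 792 0.0204
scene
plate [422.6 101.7] [ 85.8 148.3] 10.9 958 0.0219
t 8.0 tcp [0.4096 0.1664 0.0061] yaw -1.3793 toolz [-0.001 -0.004 -1.   ] f [-0.8  0.2 -0. ] gap 0.597 q7 -1.99
```

```bash
python3 -m inch '-0.012 0 0 0 0 0;-0.024 0 0 0 0 0;-0.036 0 0 0 0 0;-0.048 0 0 0 0 0;-0.06 0 0 0 0 0'|grep -E 'tcp|ft_f'; python3 -c "
from h import *
pose();print(robot.get_obs()['joint_pos'].round(2))"
```

```text
tcp_pos: [0.4198, 0.1094, 0.0052]
ft_force: [-0.9, 1.3, 1.3]
t 8.5 tcp [0.4198 0.1094 0.0052] yaw -1.3752 toolz [-0.004 -0.002 -1.   ] f [-0.9  1.3  1.3] gap 0.603 q7 -1.97
[-0.24  0.93 -0.19  2.26  1.8   0.16 -1.97]
```

```bash
python3 -m inch '-0.012 0 0 0 0 0;-0.024 0 0 0 0 0;-0.036 0 0 0 0 0;-0.048 0 0 0 0 0;-0.06 0 0 0 0 0'|grep -E 'tcp|ft_f';python3 -m inch '-0.012 0 0 0 0 0;-0.024 0 0 0 0 0;-0.036 0 0 0 0 0;-0.046 0 0 0 0 0;-0.052 0 0 0 0 0'|grep -E 'tcp|ft_f'; python3 -m inch '0 0 0 0 0 0;0.02 0 0 0 0 0;0.05 0 0 0 0 0;0.05 0 -0.05 0 0 0;0.05 0 -0.1 0 0 0'|grep -E 'tcp|ft_f'; python3 meas.py ; python3 -c "
from h import *
pose();print(robot.get_obs()['joint_pos'].round(2))"
```

```text
tcp_pos: [0.4311, 0.0497, 0.0049]
ft_force: [0.0, 0.8, -0.3]
tcp_pos: [0.4412, -0.0016, 0.005]
ft_force: [-0.7, 1.1, -1.5]
tcp_pos: [0.4413, 0.0487, 0.041]
ft_force: [1.4, -1.3, -0.4]
top
box [ 466.3 -385.1] [167.5  87.2] 89.4 1144 0.0373
plate [ 458.1 -108.1] [82.8 64.6] 10.7 387 0.0203
bar [ 603.6 -119.5] [136.3  43.1] 70.8 120 0.014
red 8 [237.9 156.1] [0.671 0.04  0.055]
scene
box [ 465.7 -380.8] [166.1  86.3] 89.9 1844 0.0386
plate [456.7 -74.9] [ 86.7 126.8] 11.6 1036 0.0222
bar [ 607.3 -117. ] [140.4  47.9] 69.6 183 0.0154
red 4 [250.5 159.5] [0.676 0.041 0.055]
t 10.1 tcp [0.443  0.0475 0.0427] yaw -1.382 toolz [ 0.023 -0.008 -1.   ] f [ 1.1 -1.1 -0.9] gap 0.6 q7 -1.43
[-0.03  0.85 -0.3   2.25  1.39  0.24 -1.43]
```

```bash
python3 -c "
from h import *
go(.383,-.091,.09,.195,.12)"
```

```text
row [-0.1254 -0.0839 -0.0476  0.1018  0.1204 -1.5749]
```

```bash
python3 -m inch '0 0 -0.05 0 0 -0.15;0 0 -0.06 0 0 -0.3;0 0 -0.06 0 0 -0.45;-0.03 -0.02 -0.06 0 0 -0.6;-0.06 -0.04 -0.06 0 0 -0.75' 0.8|grep -E 'tcp|ft_f'; python3 -c "
from h import *
pose();print(robot.get_obs()['joint_pos'].round(2));go(.383,-.091,.09,.195,.12)"
```

```text
tcp_pos: [0.4137, -0.019, 0.1011]
ft_force: [1.0, -1.4, -1.1]
t 10.6 tcp [ 0.4137 -0.019   0.1011] yaw -0.7595 toolz [ 0.024 -0.009 -1.   ] f [ 1.  -1.4 -1.1] gap 0.803 q7 -0.53
[ 0.27  0.74 -0.56  2.31  1.22  0.4  -0.53]
row [-0.0271 -0.0735  0.011   0.0558  0.1376 -0.9537]
```

```bash
python3 -m inch '-0.027 -0.073 0.011 0 0 -0.15;-0.027 -0.073 0.011 0 0.04 -0.3;-0.027 -0.073 0.011 0.03 0.08 -0.45;-0.027 -0.073 0.011 0.04 0.12 -0.6;-0.027 -0.073 0.011 0.05 0.138 -0.75' |grep -E 'tcp|ft_f'; python3 -c "
from h import *
pose();print(robot.get_obs()['joint_pos'].round(2));go(.383,-.091,.09,.195,.12)"
```

```text
tcp_pos: [0.3818, -0.0915, 0.0896]
ft_force: [-0.5, 0.8, 1.0]
t 11.1 tcp [ 0.3818 -0.0915  0.0896] yaw -0.1356 toolz [-0.098  0.003 -0.995] f [-0.5  0.8  1. ] gap 0.801 q7 0.43
[ 0.54  0.82 -0.7   2.26  1.04  0.57  0.43]
row [-0.001   0.0007 -0.0006  0.0255  0.0205 -0.3298]
```

```bash
python3 -m inch '0 0 0 0.01 0.01 -0.15;0 0 0 0.02 0.02 -0.3;0 0 0 0.025 0.02 -0.33;0 0 0 0.025 0.02 -0.33' |grep -E 'tcp|ft_f'; python3 -c "
from h import *
pose();print(robot.get_obs()['joint_pos'].round(2));go(.383,-.091,.003,.195,.12)"
```

```text
tcp_pos: [0.382, -0.0904, 0.0897]
ft_force: [-0.8, -0.7, 0.4]
t 11.5 tcp [ 0.382  -0.0904  0.0897] yaw 0.1897 toolz [-0.116 -0.022 -0.993] f [-0.8 -0.7  0.4] gap 0.797 q7 0.71
[ 0.55  0.84 -0.77  2.24  1.06  0.66  0.71]
row [-0.0111 -0.0009  0.086   0.0011  0.002  -0.0052]
```

```bash
python3 -m inch '-0.011 -0.001 0.04 0 0 -0.005;-0.011 -0.001 0.07 0 0 -0.005;-0.011 -0.001 0.086 0 0 -0.005;-0.011 -0.001 0.086 0 0 -0.005' |grep -E 'tcp|ft_f'; python3 -m inch '-0.006 0 -0.001 0 0 0;-0.012 0 -0.0015 0 0 0;-0.018 0 -0.002 0 0 0;-0.024 0 -0.003 0 0 0;-0.03 0 -0.0035 0 0 0' |grep -E 'tcp|ft_f'; python3 -m inch '-0.012 -0.0003 -0.0015 -0.005 0 0.043;-0.024 -0.001 -0.003 -0.01 0 0.086;-0.036 -0.0024 -0.0045 -0.016 0 0.13;-0.048 -0.0042 -0.006 -0.021 0 0.173;-0.06 -0.0065 -0.007 -0.026 0 0.2165' |grep -E 'tcp|ft_f';python3 meas.py | grep -E "plate|top|scene|bar";  python3 -c "
from h import *
pose();print(robot.get_obs()['joint_pos'].round(2))"
```

```text
tcp_pos: [0.3814, -0.0914, 0.0019]
ft_force: [-0.6, -0.7, 0.1]
tcp_pos: [0.4127, -0.0857, 0.0039]
ft_force: [-3.1, -0.5, 2.1]
tcp_pos: [0.4736, -0.0797, 0.0035]
ft_force: [-2.6, 1.6, 2.9]
top
plate [520.1 226. ] [62.5 67.6] 0.3 154 0.0229
bar [608.6 -58.8] [17.9  7.9] 85.0 16 0.0149
scene
plate [ 544.  -123.6] [106.   57.3] 32.9 198 0.0221
bar [ 608.4 -118.4] [141.  48.] 69.0 181 0.0151
t 13.0 tcp [ 0.4754 -0.0798  0.0034] yaw -0.0233 toolz [-0.115  0.005 -0.993] f [-0.6 -0.   0.2] gap 0.798 q7 0.59
[ 0.46  1.04 -0.67  2.    1.07  0.66  0.59]
```

```bash
python3 -m inch '0.015 0 0 0 0 0;0.025 0 -0.01 0 0 0;0.025 0 -0.06 0 0 0;0.025 0 -0.11 0 0 0' 0.6|grep -E 'tcp|ft_f'; python3 -c "
from h import *
pose();go(.53,.05,.12,-1.594)"
```

```text
tcp_pos: [0.4594, -0.0797, 0.1167]
ft_force: [1.9, -0.1, 0.1]
t 13.4 tcp [ 0.4594 -0.0797  0.1167] yaw -0.0193 toolz [-0.122  0.004 -0.993] f [ 1.9 -0.1  0.1] gap 0.601 q7 0.76
row [-0.0672  0.1311 -0.0113 -0.0947 -0.0977  1.5727]
```

```bash
python3 -m inch '0 0.05 -0.02 0 0 0.15;-0.02 0.08 -0.02 0 0 0.3;-0.04 0.11 -0.02 0 -0.02 0.45;-0.067 0.131 -0.02 -0.02 -0.04 0.6;-0.067 0.131 -0.02 -0.03 -0.05 0.75'|grep -E 'tcp|ft_f'; python3 -c "
from h import *
pose();go(.53,.05,.12,-1.594)"
```

```text
tcp_pos: [0.5358, 0.0544, 0.1287]
ft_force: [-0.9, 0.3, -0.4]
t 13.9 tcp [0.5358 0.0544 0.1287] yaw -0.7682 toolz [-0.057  0.017 -0.998] f [-0.9  0.3 -0.4] gap 0.601 q7 0.01
row [ 6.000e-04 -7.000e-03  9.000e-03 -4.760e-02 -3.860e-02  8.248e-01]
```

```bash
python3 -m inch '0 0 0 0 0 0.15;0 0 0 -0.02 -0.02 0.3;0 0 0 -0.03 -0.03 0.45;0 0 0 -0.04 -0.04 0.6;0 -0.007 0.009 -0.048 -0.039 0.75'>/dev/null;  python3 meas.py
python3 - <<'E'
from h import *
pose();go(.53,.05,.12,-1.594)
for n in("top","scene"):
    p=np.load(f"last_{n}.npz")["p"]
    im=ortho(n,p,.014,.46,.66,-.24,.06,2400);cv2.imwrite(f"pics/b_{n}.png",im[:,:,::-1])
a=cv2.imread("pics/b_top.png");b=cv2.imread("pics/b_scene.png");cv2.imwrite("pics/b.png",cv2.resize(np.vstack([a,b]),(450,600)))
E
```

```text
top
box [ 463.8 -384. ] [166.   83.6] 88.6 1145 0.0374
plate [530.  -94.2] [100.   82.3] 88.0 393 0.0202
bar [ 604.2 -119. ] [135.5  42.6] 70.8 120 0.0134
red 8 [237.9 156.1] [0.671 0.04  0.055]
scene
box [ 464.7 -380.6] [165.3  86.2] 89.0 1828 0.0388
plate [533.5 -79.3] [126.1  86.5] 88.3 916 0.0222
bar [ 606.9 -116.1] [144.   45.6] 71.4 187 0.015
red 4 [250.5 159.5] [0.676 0.041 0.055]
t 14.5 tcp [0.5254 0.0439 0.1189] yaw -1.5131 toolz [-0.007 -0.005 -1.   ] f [-0.5 -1.   0.4] gap 0.597 q7 -0.61
row [ 0.0058  0.0049 -0.0012 -0.007   0.0046  0.0809]
```

View pics/b.png

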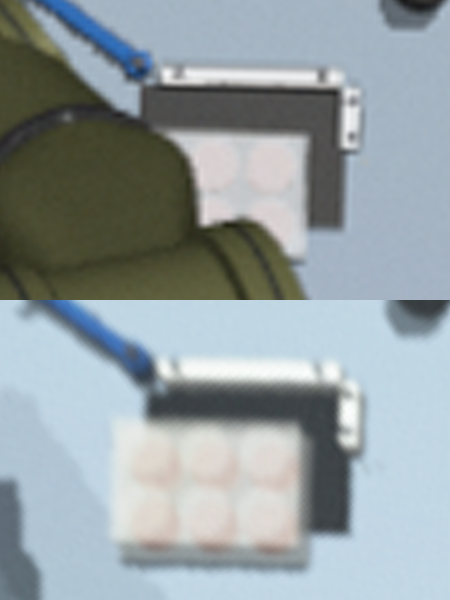

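```bash
python3 -c "
from h import *
go(.531,.03,.004,-1.597)"; python3 -m inch '-0.0132 0.0048 0.03 -0.007 0.005 0.084;-0.0132 0.0048 0.07 -0.007 0.005 0.084;-0.0132 0.0048 0.1 -0.007 0.005 0.084;-0.0132 0.0048 0.113 -0.007 0.005 0.084;-0.0132 0.0048 0.1145 -0.007 0.005 0.084' |grep -E 'tcp|ft_f';  python3 -c "
from h import *
pose();go(.531,-.02,.005,-1.597)"
```

```text
row [-0.0137  0.0056  0.1149 -0.007   0.0047  0.0839]
tcp_pos: [0.5317, 0.0317, 0.0034]
ft_force: [-0.6, -0.9, 0.9]
t 15.0 tcp [0.5317 0.0317 0.0034] yaw -1.5953 toolz [ 0.     0.002 -1.   ] f [-0.6 -0.9  0.9] gap 0.597 q7 -0.75
row [-0.0517  0.0005 -0.0017  0.0001 -0.0023  0.0017]
```

```bash
python3 -m inch '-0.015 0 -0.0015 0 -0.002 0;-0.03 0 -0.0015 0 -0.002 0;-0.038 0 -0.0015 0 -0.002 0;-0.045 0 -0.0015 0 -0.002 0;-0.052 0 -0.0015 0 -0.002 0' |grep -E 'tcp|ft_f'; python3 -m inch '-0.002 0 0 0 0 0;-0.004 0 0 0 0 0;-0.005 0 0 0 0 0;-0.005 0 0 0 0 0' |grep -E 'tcp|ft_f'; python3 meas.py|grep -E "plate|top|scene"
```

```text
tcp_pos: [0.5317, -0.021, 0.0064]
ft_force: [-0.1, 1.2, 1.5]
tcp_pos: [0.5311, -0.0254, 0.0057]
ft_force: [0.3, 0.1, 0.8]
top
plate [515.6 226.1] [67.2 52.9] 89.2 161 0.0224
scene
plate [531.5 -87.5] [150.6  85.5] 88.3 971 0.0223
```

```bash
python3 -m inch '-0.001 0 0 0 0 0;-0.002 0 0 0 0 0;-0.002 0 0 0 0 0' |grep -E 'tcp|ft_f'; python3 -m inch '-0.001 0 0 0 0 0;-0.002 0 0 0 0 0;-0.002 0 0 0 0 0' |grep -E 'tcp|ft_f'; python3 -m inch '-0.001 0 0 0 0 0;-0.002 0 0 0 0 0;-0.002 0 0 0 0 0' |grep -E 'tcp|ft_f'
```

```text
tcp_pos: [0.5309, -0.0271, 0.0057]
ft_force: [0.8, 1.8, 0.0]
tcp_pos: [0.5307, -0.0272, 0.0057]
ft_force: [-1.0, 6.2, 1.2]
tcp_pos: [0.5306, -0.0273, 0.0057]
ft_force: [-1.6, 9.7, 1.0]
```

```bash
python3 -m inch '0.004 0 0 0 0 0;0.02 0 0 0 0 0;0.03 0 -0.02 0 0 0;0.03 0 -0.06 0 0 0;0.03 0 -0.1 0 0 0' |grep -E 'tcp|ft_f'; python3 -c "
from h import *
pose();go(.452,-.10,.11,-.026)"
```

```text
tcp_pos: [0.5305, -0.0026, 0.1062]
ft_force: [0.5, 0.0, -1.0]
t 17.4 tcp [ 0.5305 -0.0026  0.1062] yaw -1.5981 toolz [-0.    -0.002 -1.   ] f [ 0.5  0.  -1. ] gap 0.6 q7 -0.63
row [-9.9500e-02 -7.5800e-02 -3.6000e-03 -1.6000e-03  1.4000e-03 -1.5721e+00]
```

```bash
python3 -m inch '-0.02 -0.02 0 0 0 -0.15;-0.04 -0.04 0 0 0 -0.3;-0.06 -0.06 0 0 0 -0.45;-0.08 -0.076 0 0 0 -0.6;-0.1 -0.076 0 0 0 -0.75' 0.8 |grep -E 'tcp|ft_f'; python3 -m inch '0 0 0 0 0 -0.15;0 0 0 0 0 -0.3;0 0 0 0 0 -0.45;0 0 0 0 0 -0.6;0 0 0 0 0 -0.75' |grep -E 'tcp|ft_f'; python3 -c "
from h import *
pose();go(.452,-.10,.11,-.026)"
```

```text
tcp_pos: [0.4492, -0.102, 0.1054]
ft_force: [-0.5, -0.4, 0.2]
tcp_pos: [0.4523, -0.1013, 0.1053]
ft_force: [0.3, -0.1, -0.5]
t 18.4 tcp [ 0.4523 -0.1013  0.1053] yaw -0.0938 toolz [ 0.002 -0.002 -1.   ] f [ 0.3 -0.1 -0.5] gap 0.793 q7 0.56
row [ 0.0004  0.0013 -0.0047 -0.0021  0.0016 -0.0678]
```

```bash
python3 -m inch '0 0.001 0.04 0 0 -0.068;0 0.001 0.08 0 0 -0.068;0 0.001 0.1 0 0 -0.068;0 0.001 0.102 0 0 -0.068' |grep -E 'tcp|ft_f'; python3 -m inch '-0.01 0 0 0 0 0;-0.02 0 0 0 0 0;-0.027 0 0 0 0 0;-0.034 0 0 0 0 0;-0.041 0 0 0 0 0' |grep -E 'tcp|ft_f';python3 -m inch '-0.004 0 0 0 0 0;-0.008 0 0 0 0 0;-0.01 0 0 0 0 0;-0.012 0 0 0 0 0' |grep -E 'tcp|ft_f'; python3 -c "
from h import *
pose()"
```

```text
tcp_pos: [0.4515, -0.0999, 0.0013]
ft_force: [-0.4, -0.2, 1.1]
tcp_pos: [0.4942, -0.1007, 0.0047]
ft_force: [-0.5, 0.0, -1.1]
tcp_pos: [0.5058, -0.1005, 0.0038]
ft_force: [-1.2, -0.5, 0.9]
t 19.7 tcp [ 0.5058 -0.1005  0.0038] yaw -0.0301 toolz [ 0.002 -0.    -1.   ] f [-1.2 -0.5  0.9] gap 0.804 q7 0.51
```

```bash
for i in 1 2 3; do python3 -m inch '-0.001 0 0 0 0 0;-0.002 0 0 0 0 0;-0.002 0 0 0 0 0' |grep -E 'tcp|ft_f'; done; python3 meas.py|grep -E "plate|top|scene"
```

```text
tcp_pos: [0.5081, -0.1002, 0.0036]
ft_force: [-0.3, 0.1, 0.1]
tcp_pos: [0.5089, -0.1003, 0.0035]
ft_force: [-4.2, 0.1, 3.5]
tcp_pos: [0.509, -0.1003, 0.0035]
ft_force: [-8.9, -0.3, 6.8]
top
plate [574.2 -65.4] [46.6 76.3] 88.6 174 0.0193
scene
plate [ 585.9 -143.8] [123.7  73.3] 35.4 334 0.0209
```

```bash
python3 -m inch '0.006 0 0 0 0 0;0.025 0 0 0 0 0;0.035 0 -0.03 0 0 0;0.035 0 -0.08 0 0 0;0.035 0 -0.12 0 0 0' 0.6|grep -E 'tcp|ft_f'; python3 -c "
from h import *
pose();go(.558,.01,.12,-1.597)"
```

```text
tcp_pos: [0.4777, -0.0988, 0.1255]
ft_force: [0.7, 0.0, -0.1]
t 21.2 tcp [ 0.4777 -0.0988  0.1255] yaw -0.029 toolz [ 0.005  0.001 -1.   ] f [ 0.7  0.  -0.1] gap 0.598 q7 0.74
row [-0.0771  0.1111  0.006   0.0044  0.0027  1.568 ]
```

```bash
python3 -m inch '-0.02 0.04 0 0 0 0.15;-0.04 0.08 0 0 0 0.3;-0.06 0.111 0 0 0 0.45;-0.077 0.111 0 0 0 0.6;-0.077 0.111 0 0 0 0.75' |grep -E 'tcp|ft_f'; python3 -m inch '0 0 0 0 0 0.15;0 0 0 0 0 0.3;0 0 0 0 0 0.45;0 0 0 0 0 0.6;0 0 0 0 0 0.75' |grep -E 'tcp|ft_f'; python3 meas.py; python3 -c "
from h import *
pose();go(.558,.01,.005,-1.597)"
```

```text
tcp_pos: [0.5612, 0.0115, 0.1244]
ft_force: [-0.9, -0.2, -0.2]
tcp_pos: [0.5584, 0.0096, 0.1241]
ft_force: [-0.8, 0.1, 0.7]
top
box [ 465.8 -384.2] [166.5  87.5] 88.7 1142 0.0373
plate [ 565.  -129.7] [96.6 91.3] 88.8 366 0.0196
bar [ 579.9 -128.3] [100.2  62.2] 88.7 124 0.0142
scene
box [ 465.1 -380.4] [165.8  85.6] 88.5 1830 0.0388
plate [ 569.8 -100.9] [156.6  98.5] 89.3 1056 0.0219
bar [ 605.2 -120.8] [144.3  63.5] 59.7 143 0.016
red 4 [250.5 159.5] [0.676 0.041 0.055]
t 22.3 tcp [0.5583 0.0097 0.1242] yaw -1.5298 toolz [ 0.005 -0.    -1.   ] f [ 0.   0.5 -0.1] gap 0.601 q7 -0.5
row [ 0.0004 -0.0009  0.1192  0.0053  0.0002  0.0672]
```

```bash
python3 -m inch '0 -0.009 0.04 0.005 0 0.067;0 -0.009 0.08 0.005 0 0.067;0 -0.009 0.11 0.005 0 0.067;0 -0.009 0.119 0.005 0 0.067;0 -0.009 0.119 0.005 0 0.067' |grep -E 'tcp|ft_f'; python3 -m inch '-0.01 0 0 0 0 0;-0.02 0 0 0 0 0;-0.028 0 0 0 0 0;-0.032 0 0 0 0 0;-0.035 0 0 0 0 0' |grep -E 'tcp|ft_f'; for i in 1 2; do python3 -m inch '-0.001 0 0 0 0 0;-0.002 0 0 0 0 0;-0.002 0 0 0 0 0' |grep -E 'tcp|ft_f'; done
```

```text
tcp_pos: [0.5481, 0.0093, 0.0039]
ft_force: [-0.7, 0.8, -0.4]
tcp_pos: [0.5478, -0.0269, 0.0053]
ft_force: [0.3, 0.9, 1.1]
tcp_pos: [0.5477, -0.0272, 0.0049]
ft_force: [0.3, 0.8, 1.1]
tcp_pos: [0.5477, -0.0276, 0.0048]
ft_force: [0.5, 4.8, 1.5]
```

```bash
python3 -m inch '0.004 0 0 0 0 0;0.02 0 0 0 0 0;0.03 0 -0.03 0 0 0;0.03 0 -0.08 0 0 0;0.03 0 -0.125 0 0 0' |grep -E 'tcp|ft_f'; python3 -c "
from h import *
pose();go(.675,.039,.13,-1.6)
for n in('top','scene'):
  P=cloud(n,np.load(f'{n}0.npz')['d']);m=region(P,.07,.6,.6,1.2,-.15,.2);X=P[m]
  for y in np.arange(-.15,.2,.05):
    q=X[(X[:,1]>y)&(X[:,1]<y+.05)]
    if len(q): i=q[:,0].argmin();print(n,round(y,2),q[i].round(3))
"
```

```text
tcp_pos: [0.5476, -0.0005, 0.1308]
ft_force: [2.2, -0.7, 0.2]
t 24.4 tcp [ 5.476e-01 -5.000e-04  1.308e-01] yaw -1.5968 toolz [-0.005 -0.001 -1.   ] f [ 2.2 -0.7  0.2] gap 0.6 q7 -0.54
row [ 4.280e-02  1.263e-01  1.000e-04 -4.800e-03  1.400e-03  3.200e-03]
top -0.15 [ 0.769 -0.149  0.109]
top -0.1 [ 0.776 -0.097  0.124]
top -0.05 [ 0.784 -0.044  0.116]
top 0.0 [0.791 0.    0.11 ]
top 0.05 [0.751 0.069 0.071]
top 0.1 [0.754 0.145 0.078]
top 0.15 [0.746 0.194 0.074]
scene -0.15 [ 0.769 -0.142  0.118]
scene -0.1 [ 0.777 -0.099  0.43 ]
scene -0.05 [ 0.785 -0.048  0.114]
scene 0.0 [0.792 0.001 0.429]
scene 0.05 [0.752 0.066 0.071]
scene 0.1 [0.756 0.15  0.073]
scene 0.15 [0.747 0.18  0.081]
```

```bash
python3 -m inch '0.02 0.05 0 0 0 0;0.043 0.1 0 0 0 0;0.043 0.126 0 0 0 0;0.043 0.126 0 0 0 0;0.043 0.126 0 0 0 0' |grep -E 'tcp|ft_f'; python3 -c "
from h import *
pose();go(.675,.039,.03,-1.6);print(robot.get_obs()['joint_pos'].round(2))"; python3 meas.py
```

```text
tcp_pos: [0.6747, 0.0386, 0.1284]
ft_force: [-0.5, -0.5, 0.2]
t 24.9 tcp [0.6747 0.0386 0.1284] yaw -1.5979 toolz [-0.005 -0.002 -1.   ] f [-0.5 -0.5  0.2] gap 0.601 q7 -0.48
row [ 0.0006  0.0008  0.0984 -0.0048  0.0018  0.0021]
[ 0.07  0.9  -0.38  1.47  0.4   0.85 -0.48]
top
box [ 464.5 -383.6] [165.8  83.2] 89.4 1145 0.0373
plate [522.6 226.4] [67.7 67.3] 89.3 188 0.0229
bar [ 599.6 -146.4] [91.1 39.1] 59.7 93 0.0147
scene
box [ 465.5 -380.9] [164.9  84.8] 89.0 1840 0.0387
plate [ 569.8 -100. ] [158.8  98.4] 89.0 1051 0.0219
bar [ 602.4 -140.8] [107.4  54.5] 49.0 114 0.0152
```

Descend around the post and pinch it.

```bash
python3 -m inch '0 0 0.03 0 0 0;0 0 0.06 0 0 0;0 0 0.09 0 0 0;0 0 0.098 0 0 0;0 0 0.098 0 0 0' |grep -E 'tcp|ft_f';python3 -m inch '0 0 0 0 0 0;0 0 0 0 0 0;0 0 0 0 0 0;0 0 0 0 0 0;0 0 0 0 0 0' 0.0; python3 -c "
from h import *
pose()"
```

```text
tcp_pos: [0.6735, 0.039, 0.0305]
ft_force: [-0.2, -0.5, -0.4]
clock: 26.0
tcp_pos: [0.676, 0.0395, 0.0331]
tool_rot: [-2.25, -2.192, 0.001]
ft_force: [-2.2, -0.5, 7.0]
finger_gap: 0.114
grasp_force: 58.5
t 26.0 tcp [0.676  0.0395 0.0331] yaw -1.5973 toolz [-0.001 -0.    -1.   ] f [-2.2 -0.5  7. ] gap 0.114 q7 -0.52
```

```bash
cat > arc.py <<'E'
from h import *
H=np.array([.6189,-.0305]);o=robot.get_obs();R0=Ro.from_rotvec(o["tool_rot"]);p=o["tcp_pos"]
r=p[:2]-H;print("r",np.hypot(*r),"opening",2.25-(np.arctan2(r[1],r[0])-(np.pi-2.25-.026)))
for k in range(1,6):
    a=.15*k;d=np.array([[np.cos(a),-np.sin(a)],[np.sin(a),np.cos(a)]])@r*(.09/np.hypot(*r))+H-p[:2]
    print(R0.inv().apply([*d,0]).round(4))
E
python3 arc.py
```

```text
r 0.09027015040131797 opening 2.2290163725711567
[ 0.0072 -0.0114  0.    ]
[ 0.0129 -0.0237  0.    ]
[ 0.0166 -0.0366  0.    ]
[ 0.0184 -0.05    0.    ]
[ 0.0182 -0.0635  0.    ]
```

```bash
python3 -m inch '0.007 -0.0115 0 0 0 0;0.013 -0.0235 0 0 0 0;0.0165 -0.0365 0 0 0 0;0.0185 -0.05 0 0 0 0;0.018 -0.0635 0 0 0 0'; python3 arc.py
```

```text
clock: 26.5
tcp_pos: [0.6151, 0.0633, 0.0332]
tool_rot: [-2.247, -2.194, -0.013]
ft_force: [2.1, 4.4, 0.3]
finger_gap: 0.118
grasp_force: 59.1
r 0.09384516540158414 opening 1.5046682336207702
[-0.0057 -0.0131 -0.0001]
[-0.0095 -0.026  -0.0002]
[-0.0153 -0.0382 -0.0003]
[-0.0228 -0.0495 -0.0004]
[-0.0318 -0.0594 -0.0005]
```

```bash
python3 -m inch '-0.0045 -0.013 0 0 0 0;-0.0095 -0.026 0 0 0 0;-0.015 -0.038 0 0 0 0;-0.023 -0.0495 0 0 0 0;-0.032 -0.0595 0 0 0 0'|grep -E "tcp|ft_f|gap"; python3 arc.py
```

```text
tcp_pos: [0.5542, 0.0322, 0.0332]
ft_force: [3.1, -2.7, 0.4]
finger_gap: 0.118
r 0.09007827027494573 opening 0.7438956753767536
[-0.0106 -0.0083 -0.0001]
[-0.0223 -0.0151 -0.0002]
[-0.0349 -0.02   -0.0003]
[-0.048  -0.023  -0.0003]
[-0.0615 -0.0239 -0.0004]
```

```bash
python3 -m inch '-0.0105 -0.0085 0 0 0 0;-0.0225 -0.015 0 0 0 0;-0.035 -0.02 0 0 0 0;-0.048 -0.023 0 0 0 0;-0.056 -0.024 0 0 0 0'|grep -E "tcp|ft_f|gap"; for i in 1 2 3; do python3 -m inch '-0.0015 0 0 0 0 0;-0.003 0 0 0 0 0;-0.003 0 0 0 0 0'|grep -E "tcp|ft_f|gap"; python3 arc.py|head -1; done
```

```text
tcp_pos: [0.5295, -0.028, 0.033]
ft_force: [4.3, 1.5, 5.5]
finger_gap: 0.118
tcp_pos: [0.5294, -0.0294, 0.033]
ft_force: [3.0, -0.1, 7.1]
finger_gap: 0.115
r 0.08948648350097228 opening -0.013632065722081421
tcp_pos: [0.5295, -0.0298, 0.033]
ft_force: [4.0, 4.6, 7.0]
finger_gap: 0.114
r 0.08944480982777164 opening -0.017970667141163688
tcp_pos: [0.5295, -0.0299, 0.033]
ft_force: [2.2, 9.8, 6.7]
finger_gap: 0.115
r 0.08943027643114387 opening -0.019156487610055173
```

```bash
python3 -m inch '0.002 0 0 0 0 0;0.004 0 0 0 0 0;0.004 0 0 0 0 0'|grep -E "tcp|ft_f|gap"; python3 -m inch '0 0 0 0 0 0;0 0 0 0 0 0;0 0 0 0 0 0;0 0 0 0 0 0' 0.4|grep -E "tcp|ft_f|gap"; python3 -m inch '0 0 -0.02 0 0 0;0 0 -0.06 0 0 0;0 0 -0.11 0 0 0;0 0 -0.15 0 0 0;0.05 0 -0.17 0 0 0'|grep -E "tcp|ft_f|gap";  python3 -m inch '0.05 0 0 0 0 0;0.1 0 0 0 0 0;0.15 0 0 0 0 0;0.2 0 0 0 0 0;0.25 0 0 0 0 0'|grep -E "tcp|ft_f|gap"; python3 meas.py
python3 - <<'E'
from h import *
for n in("top","scene"):
    p=np.load(f"last_{n}.npz")["p"]
    im=ortho(n,p,.014,.46,.66,-.24,.06,2400);cv2.imwrite(f"pics/c_{n}.png",im[:,:,::-1])
a=cv2.imread("pics/c_top.png");b=cv2.imread("pics/c_scene.png");cv2.imwrite("pics/c.png",cv2.resize(np.vstack([a,b]),(450,600)))
E
```

```text
tcp_pos: [0.5294, -0.0297, 0.033]
ft_force: [2.1, 3.6, 6.9]
finger_gap: 0.116
tcp_pos: [0.5257, -0.0321, 0.0315]
ft_force: [-0.5, -0.2, -0.3]
finger_gap: 0.402
tcp_pos: [0.5292, 0.0063, 0.203]
ft_force: [1.4, 0.2, -1.1]
finger_gap: 0.402
tcp_pos: [0.534, 0.2662, 0.2001]
ft_force: [1.4, 0.0, -0.5]
finger_gap: 0.398
top
box [ 463.9 -383.5] [165.4  83.6] 88.8 1150 0.0375
plate [ 565.5 -111.6] [132.2  91.3] 88.6 879 0.0201
bar [ 603.5 -120.3] [135.2  43.2] 70.3 151 0.0145
red 8 [258.9 196.1] [ 0.528 -0.03   0.055]
scene
box [ 465.2 -380.6] [165.7  86.4] 89.6 1824 0.0388
plate [ 569.8 -100.1] [157.6  98.9] 88.9 1135 0.0215
bar [ 607.5 -120.4] [142.3  61.9] 61.0 146 0.0158
red 4 [241.5 196.5] [ 0.532 -0.028  0.055]
```

View pics/c.png

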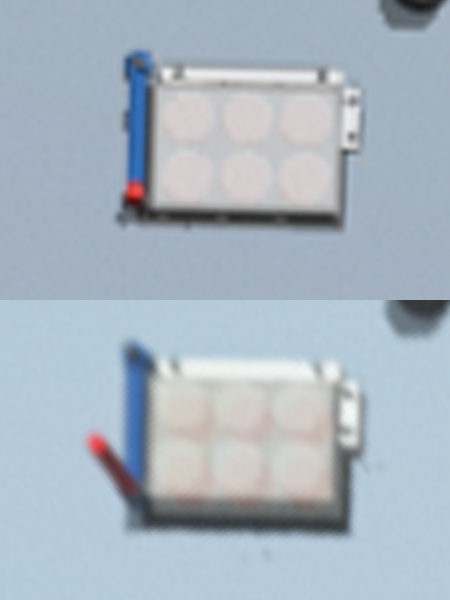

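Plate sits flush against both stops (rows 84/380, cols 341/338). The blue arm lies parallel along its free end, with the post at (0.530, -0.029), where it should be when shut. Handing in.

```bash
python3 -c "
from workcell import order
print(order.close_job())"
```

```text
the job is handed in; nothing more can be done
None
```

The job is handed in: the box lies inside the tape outline (about 2 mm off centre, within about 1°), the plate is flush against both stops, and the retaining arm is shut; the flask, case, bottle and dish were not touched, though I did not re-measure them at the end.

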